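Make up a machine clamping kit at the tool-store issue table

ROBOT

A 6-joint arm with a two-finger parallel gripper is mounted at the origin on the work surface. World frame = base frame: x ahead of the robot, y to its left, z up, the work surface at z = 0. Lengths are in m, angles in rad, forces in N, time in s.
With the tool pointing down it reaches from about 0.375 to 0.9 m from the base axis. Payload 3.1 kg.
Tool frame: the origin (TCP) lies between the finger pads; the fingertips stand 8 mm ahead of it and the grasp point (between the pads) lies 11 mm behind it; z points along the fingers, y is the line along which they close (so a half turn about z gives the same grasp; the last joint's range is limited). The gripper opens to 87 mm and grips with 3 to 60 N. Pads are 19 mm wide; open, the fingers measure 117 mm over their backs; the gripper's body (75 mm by 190 mm) begins 51 mm behind the grasp point.
Start: joints at [0.951, 0.527, 1.433, -0, 1.181, -0.178], TCP at [0.267, 0.565, 0.231] pointing down, gripper open.
Joint ranges: [-3.08, 3.08], [-0.75, 2.2], [0.22, 2.44], [-1.43, 4.57], [0, 2.65], [-2.85, 2.85]. Speed limits (rad/s): [2.79, 2.79, 3.14, 3.14, 3.14, 3.14].

INTERFACE

Orientations are given as a unit quaternion [x, y, z, w].
In Python, from rig import robot, vision, job gives the robot as it stands.
- The arm moves only by the shell command python3 -m handwheel 'ROWS' [OPENING] [FORCE]. ROWS is JSON, a list of rows, each a list of 4 numbers: the shift along the tool's x, y, z as a fraction of full scale, then the turn about the tool's z as a fraction of full scale. A call has 1 to 20 rows; each row is the pose to reach, as a shift and turn from the pose commanded when the call began, along the tool's axes at that moment, turning the shorter way round; what a row does not reach only later rows make up. Full scale, the value 1, is 300 mm for a shift and 2 pi rad for a turn. A row lasts 1/12 s, in which the tool goes at most 41.7 mm and 7.16 degrees, less where a joint would pass 70% of its speed; a pose out of reach is approached as far as the arm can. A call with a number of a shift or a turn outside -1 to 1 is refused whole. A call with a gripper value outside its range is refused whole. OPENING is the opening in per cent of the stroke, from 0 (shut) to 100 (fully open), set as the call begins (- or left out, the last holds). The fingers move at their own pace and stop on an object; FORCE is the grip in N (left out, the last holds). Time passes only in rows, so rows that repeat a pose let the fingers close. It gives the time, the measured TCP pose, the force, the opening and the grip force at its end, in the units of the state.
- robot.get_obs(): the state, without advancing time (a new reading comes with each control period).
- vision.camera(name): name is "scene" or "top" or "wrist"; returns a dict with "frame" (400x640x3 uint8, red, green, blue), "K" (3x3 intrinsics, pixels), "cam_to_world" (4x4, takes a point from camera to world coordinates); the wrist camera has in their place "hand_eye" (4x4, takes a point from camera to tool coordinates, whose origin is the TCP and whose axes are the flange's). Camera axes: x right, y down, z forward; pixel columns grow to the right and rows downward; lengths in m; the calibration is good to about 2 mm. A picture is of the moment at which its call begins: read the wrist's pose just before it. There is no depth.
- job.hand_in(): hands the job in; it is judged then, once.
Trained networks look in the newest picture that a camera, given by its name, has taken for a name from the list of things; names that differ only in an ending like _2 or _b are one class to them, and where a whole thing is asked for, a point or a joint stands for the part that bears it (a point fixed in the world has none). Each returns a list of dicts, best first, with "conf" (0 to 1); they miss things now and then, are a little off and sometimes report something else, mostly with a low value. They report only what shows in the picture. A call takes as long as a camera call. They do not tell look-alikes from the thing itself.
- vision.look_for(camera, label): "point" ([row, column] in pixels, amid what is visible of it).
- vision.outline_of(camera, label): "mask" (400x640 bool, what is visible of it) and "point" ([row, column] in pixels, amid what is visible of it).
The state is a dict: "time": time; "q": joint angles; "joint_velocities": joint speeds; "joint_torque": joint torques, N m; "position": TCP position; "tool_rot": TCP orientation; "ft_force": force on the tool from outside, world axes, zero at the start; "moment": the same for the moment, N m; "grip_width": finger opening in m; "grip_force": force on a finger pad.
Only numpy, scipy, OpenCV 4.12 (cv2) and the standard library are available. Lean on these libraries where they do the work, as an engineer would, in place of code of your own. Each camera call takes 0.05 s, during which the arm holds its last target. There are 200 camera calls.

TASK

Make up the clamping kit: put the slotted strap clamp, the step block, the T-nut and the flanged nut into the blue tray, each lying flat the right way up on the floor of the pocket made for it (strap in the long pocket, step block in the shorter oblong one, T-nut in the square one, flanged nut in the round one). Leave the plain nut without a flange and the smooth block without steps where they are on the table; they belong to another job.

Things in the scene. Friction and masses are not known exactly. Their poses are not given: they have to be found in the camera images.
- strap_mid (a point): strap clamp: dark steel bar lying flat, 90 mm (x) x 32 mm (y) x 24 mm high, with a long slot through it (60 x 14 mm, along x). Loose, about 0.3 kg; point at its centre, 12 mm above its underside. Grip across the 32 mm width at its middle. Belongs in the long pocket.
- step_mid (a point): step block: dark steel, 60 mm (x) x 30 mm (y), its top a staircase of six 10 mm treads rising towards +x from 16 mm to 41 mm high (about 28 mm at the middle). Loose, about 0.4 kg; point on its axis at the middle of its length, 20 mm above its underside. Grip across the 30 mm width. Belongs in the middle-sized oblong pocket, either way round.
- tnut_mid (a point): T-nut: dark steel, square foot 38 x 38 mm, 13 mm high, with a neck above it 38 mm long (x) and 22 mm wide (y) up to 30 mm, dark round bore on top. Loose, about 0.2 kg; point at its centre, 15 mm above its underside. The faces at its x ends are flat over the full height: grip those, 38 mm apart, or the neck above the foot. Belongs in the square pocket.
- flange_mid (a point): flanged hexagon nut: dark steel, round flange 46 mm across and 6 mm high at its foot, hexagon above it 30 mm across flats (34.6 mm across corners; flats face +-x and every 60 degrees from there) up to 32 mm, dark round bore on top. Loose, about 0.16 kg; point on its axis, 16 mm above its underside. Belongs in the round pocket.
- plainnut_mid (a point): look-alike to leave alone: plain hexagon nut without a flange, dark steel, 30 mm across flats, 32 mm high. Loose; point on its axis, 16 mm above its underside.
- plainblock_mid (a point): look-alike to leave alone: plain smooth oblong block without steps, dark steel, 60 mm (x) x 30 mm (y) x 30 mm high. Loose; point at its centre, 15 mm above its underside.
- pocket_strap (a point): Long oblong pocket, 108 mm (x) by 50 mm (y) inside in a fixed grey nest plate (118 x 82 x 4 mm), white rim 4 mm wide, 6 mm above the pocket floor. Point: centre of the pocket floor, 7 mm above the table; x along the plate's 118 mm side. Place of the strap clamp, its length along x. Four plates, places shuffled, lie 2 x 2 (pitch 120 mm along x, 84 mm along y) in a shallow blue tray, 252 x 180 mm, lip 12 mm above the table.
- pocket_step (a point): Middle-sized oblong pocket, 78 mm (x) by 48 mm (y) inside in a fixed grey nest plate (118 x 82 x 4 mm), white rim 4 mm wide, 6 mm above the pocket floor. Point: centre of the pocket floor, 7 mm above the table; x along the plate's 118 mm side. Place of the step block, its length along x. Four plates, places shuffled, lie 2 x 2 (pitch 120 mm along x, 84 mm along y) in a shallow blue tray, 252 x 180 mm, lip 12 mm above the table.
- pocket_tnut (a point): Square pocket, 54 by 54 mm inside in a fixed grey nest plate (118 x 82 x 4 mm), white rim 4 mm wide, 6 mm above the pocket floor. Point: centre of the pocket floor, 7 mm above the table; x along the plate's 118 mm side. Place of the T-nut. Four plates, places shuffled, lie 2 x 2 (pitch 120 mm along x, 84 mm along y) in a shallow blue tray, 252 x 180 mm, lip 12 mm above the table.
- pocket_flange (a point): Round pocket, 62 mm across inside in a fixed grey nest plate (118 x 82 x 4 mm), white rim 4 mm wide, 6 mm above the pocket floor. Point: centre of the pocket floor, 7 mm above the table; x along the plate's 118 mm side. Place of the flanged nut. Four plates, places shuffled, lie 2 x 2 (pitch 120 mm along x, 84 mm along y) in a shallow blue tray, 252 x 180 mm, lip 12 mm above the table.
Not all that is in view belongs to the job. Leave any orange or red look-alike of the part that bears strap_mid alone.

How it is judged:
By the outcome, as a careful person would: the job done as asked, in the order asked, and still so for the second after the job is handed in, with the robot touching nothing.
It also fails if it takes over 106 s, if anything falls off the work surface, if the arm or the gripper's body presses on something with over 40 N, if the wrist force passes 120 N, or if a joint passes its speed limit or range.

## Working session

There is one attempt and no reset: what is moved stays moved. The work goes in short steps, Python scripts to look and compute and a shell command to move; the robot and the scene stay as the last step left them, time stands still between calls to the robot, and variables do not carry over. Pictures are saved under pics/ and viewed, at most 14 in all, crops included, and the job is handed in when it is done.

```bash
mkdir -p pics; ls; cat > h.py <<'E'
import numpy as np,cv2
from rig import robot,vision,job
from scipy.spatial.transform import Rotation as R
def cam(n):
    o=robot.get_obs(); c=vision.camera(n)
    if n=='wrist':
        T=np.eye(4);T[:3,:3]=R.from_quat(o['tool_rot']).as_matrix();T[:3,3]=o['position']
        M=T@np.array(c['hand_eye'])
    else: M=np.array(c['cam_to_world'])
    return c['frame'],np.array(c['K']),M
def px2w(K,M,rc,z):
    d=M[:3,:3]@np.linalg.inv(K)@np.array([rc[1],rc[0],1.]); o=M[:3,3]
    return o+d*(z-o[2])/d[2]
def w2px(K,M,p):
    q=K@(M[:3,:3].T@(np.array(p)-M[:3,3])); return np.array([q[1],q[0]])/q[2]
def save(n,f): cv2.imwrite('pics/'+n+'.png',f[:,:,::-1])
E
python3 - <<'E'
from h import *
np.set_printoptions(precision=4,suppress=True)
o=robot.get_obs();print(o)
Z=dict(strap_mid=.018,step_mid=.025,tnut_mid=.025,flange_mid=.025,plainnut_mid=.025,plainblock_mid=.025,pocket_strap=.007,pocket_step=.007,pocket_tnut=.007,pocket_flange=.007)
for n in('top','scene'):
    f,K,M=cam(n);save(n,f);print(n,M[:3,3],K[0,0])
    for l,z in Z.items():
        print(l,[(np.round(d['point']),round(d['conf'],2),px2w(K,M,d['point'],z)[:2]) for d in vision.look_for(n,l)[:4]])
E
```

```text
pics
{'time': 0.0, 'q': array([ 0.9505,  0.5285,  1.4339,  0.    ,  1.1814, -0.1785]), 'joint_velocities': array([0.0002, 0.0006, 0.001 , 0.0003, 0.0004, 0.002 ]), 'joint_torque': array([  0.    , -44.0038, -17.6596,   0.0633,   0.0581,  -0.0001]), 'position': array([0.2668, 0.5644, 0.2296]), 'tool_rot': array([ 0.2191,  0.9757, -0.001 , -0.0004]), 'ft_force': array([-0.1351, -0.1307, -0.5307]), 'moment': array([-0.0153, -0.0171, -0.0293]), 'grip_force': 0.0, 'grip_width': 0.08691834571031179}
top [0.4398 0.0392 1.6367] 474.4978947921061
strap_mid [(array([144., 256.]), 0.74, array([0.7171, 0.2598])), (array([157., 196.]), 0.6, array([0.6688, 0.4653])), (array([189., 182.]), 0.57, array([0.5584, 0.5074])), (array([185., 248.]), 0.55, array([0.5774, 0.2828]))]
step_mid [(array([190., 414.]), 0.65, array([ 0.5692, -0.2847]))]
tnut_mid [(array([226., 211.]), 0.71, array([0.4352, 0.4027])), (array([227., 452.]), 0.69, array([ 0.4463, -0.4125]))]
flange_mid []
plainnut_mid [(array([222., 214.]), 0.74, array([0.4479, 0.395 ])), (array([227., 250.]), 0.4, array([0.4334, 0.2719]))]
plainbloc
[... 573 characters left out ...]
]), 0.79, array([0.6717, 0.4577]))]
step_mid [(array([210., 199.]), 0.86, array([ 0.5827, -0.2652]))]
tnut_mid [(array([205., 460.]), 0.65, array([0.4423, 0.3947]))]
flange_mid [(array([167., 166.]), 0.48, array([ 0.461 , -0.4002]))]
plainnut_mid [(array([166., 165.]), 0.21, array([ 0.4567, -0.405 ]))]
plainblock_mid [(array([247., 460.]), 0.9, array([0.5705, 0.3968]))]
pocket_strap [(array([232., 282.]), 0.75, array([ 0.5973, -0.0445]))]
pocket_step [(array([240., 328.]), 0.87, array([0.599 , 0.0743]))]
pocket_tnut [(array([205., 287.]), 0.62, array([ 0.5129, -0.0495])), (array([208., 461.]), 0.6, array([0.4359, 0.4041]))]
pocket_flange [(array([209., 335.]), 0.57, array([0.5028, 0.0767]))]
```

```bash
python3 - <<'E'
import cv2
a=cv2.imread('pics/top.png')[110:260,150:490]
cv2.imwrite('pics/topc.png',cv2.resize(a,(800,353),interpolation=cv2.INTER_CUBIC))
E
```

```text
(no output)
```

View pics/topc.png

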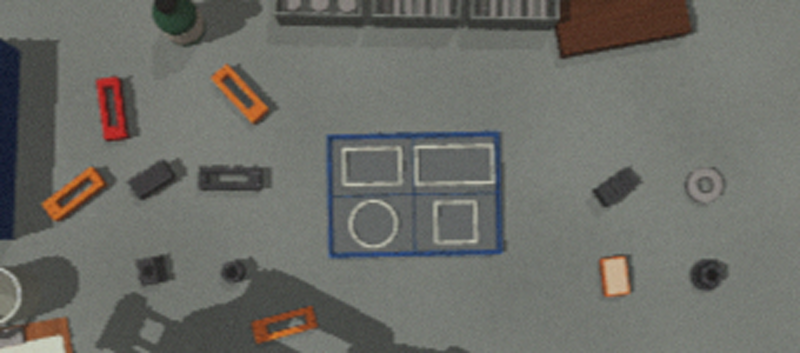

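View pics/scene.png

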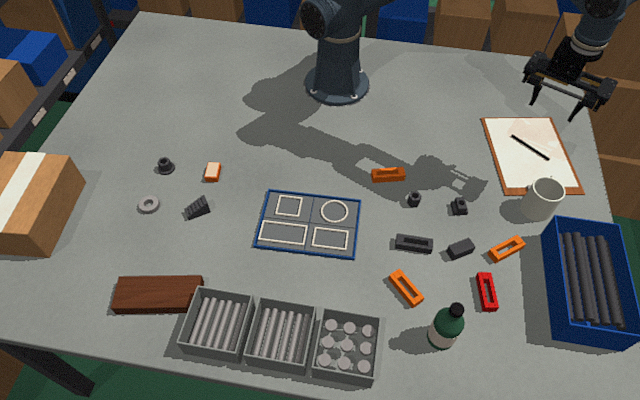

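The top view (crop) shows the strap at (231,178), plain block at (153,179), T-nut at (154,269), plain nut at (234,271), step block at (617,187) and flanged nut at (708,274). In the tray, the upper row holds step then strap, and the lower row round then square. The orange and red bars are decoys.

```bash
cat >> h.py <<'E'
def go(p,yaw=None):
    """fractions to TCP p with tool-y axis at world yaw (deg, mod 180)"""
    o=robot.get_obs();m=R.from_quat(o['tool_rot']).as_matrix()
    d=m.T@(np.array(p)-o['position'])/.3
    y0=np.degrees(np.arctan2(m[1,1],m[0,1])); t=0
    if yaw is not None: t=-((yaw-y0+90)%180-90)/360
    print('t',round(o['time'],2),'pos',np.round(o['position'],4),'yaw',round(y0,1),'q6',round(o['q'][5],2),'-> rows',np.round(d,4),round(t,4), '|d|mm',np.round(np.linalg.norm(d)*300))
E
python3 - <<'E'
from h import *
f,K,M=cam('wrist')
o=robot.get_obs();m=R.from_quat(o['tool_rot']).as_matrix()
c=vision.camera('wrist');print(np.round(c['hand_eye'],3),K[0,0])
go([.52,.283,.26],0)
E
```

```text
[[ 0.001 -0.969 -0.249  0.068]
 [ 1.     0.001 -0.     0.001]
 [ 0.001 -0.249  0.969 -0.154]
 [ 0.     0.     0.     1.   ]] 315.77512207946506
t 1.2 pos [0.2672 0.565  0.2305] yaw 64.7 q6 -0.18 -> rows [-1.1637 -0.4894 -0.0983] 0.1797 |d|mm 380.0
```

```bash
python3 -m handwheel '[[-0.5,-0.2,-0.1,0.09],[-1,-0.42,-0.1,0.18],[-1,-0.42,-0.1,0.18],[-1,-0.42,-0.1,0.18],[-1,-0.42,-0.1,0.18],[-1,-0.42,-0.1,0.18],[-1,-0.42,-0.1,0.18],[-1,-0.42,-0.1,0.18],[-1,-0.42,-0.1,0.18],[-1,-0.42,-0.1,0.18],[-1,-0.42,-0.1,0.18],[-1,-0.42,-0.1,0.18],[-1,-0.42,-0.1,0.18],[-1,-0.42,-0.1,0.18]]' 100 20
cat >> h.py <<'E'
def look(labels,name,z=.025):
    f,K,M=cam('wrist');save(name,f)
    for l in labels:
        for d in vision.outline_of('wrist',l)[:4]:
            (cx,cy),(w,hh),a=cv2.minAreaRect(np.argwhere(d['mask'])[:,::-1].astype(np.float32))
            bx=cv2.boxPoints(((cx,cy),(w,hh),a))
            W=np.array([px2w(K,M,(b[1],b[0]),z)[:2] for b in bx]); e=[W[1]-W[0],W[2]-W[1]]
            e=sorted(e,key=lambda v:-np.linalg.norm(v))
            print(l,round(d['conf'],2),'px',np.round(d['point']),'pt',np.round(px2w(K,M,d['point'],z)[:2],4),'box c',np.round(W.mean(0),4),'LxW',np.round([np.linalg.norm(v)*1e3 for v in e],1),'long axis yaw',round(np.degrees(np.arctan2(e[0][1],e[0][0]))%180,1))
E
python3 - <<'E'
from h import *
look(['strap_mid','tnut_mid','plainnut_mid','plainblock_mid','pocket_step','pocket_flange','pocket_strap','pocket_tnut'],'w1')
go([.577,.283,.15],0)
E
```

```text
time: 2.37
position: [0.4836, 0.3238, 0.2605]
tool_rot: [0.707, 0.708, -0.0, -0.0]
ft_force: [-0.6, -0.4, 0.7]
grip_width: 0.0869
grip_force: 0.0
strap_mid 0.85 px [ 47. 480.] pt [0.6697 0.4673] box c [0.6689 0.461 ] LxW [100.3  33.4] long axis yaw 9.6
strap_mid 0.76 px [ 16. 389.] pt [0.5643 0.4988] box c [0.5537 0.5   ] LxW [62.8 37.4] long axis yaw 130.9
strap_mid 0.71 px [206. 479.] pt [0.6938 0.2796] box c [0.6936 0.28  ] LxW [91.  43.1] long axis yaw 44.1
strap_mid 0.68 px [194. 390.] pt [0.5787 0.296 ] box c [0.5722 0.2893] LxW [94. 36.] long axis yaw 90.4
tnut_mid 0.7 px [110. 279.] pt [0.4399 0.3985] box c [0.4382 0.3983] LxW [39.5 36.4] long axis yaw 13.4
plainnut_mid 0.83 px [204. 279.] pt [0.4365 0.2814] box c [0.4393 0.281 ] LxW [38.6 32.9] long axis yaw 89.1
plainblock_mid 0.75 px [111. 387.] pt [0.5688 0.3972] box c [0.5697 0.3998] LxW [62.6 34.6] long axis yaw 124.9
pocket_step 0.63 px [301. 391.] pt [0.5888 0.1414] box c [0.5873 0.1443] LxW [74.7 14.1] long axis yaw 0.1
pocket_flange 0.79 px [302. 334.] pt [0.5094 0.1406] box c [0.5074 0.1418] LxW [73.5  9.4] long axis yaw 0.1
t 2.82 pos [0.4845 0.3229 0.2605] yaw -0.1 q6 0.4 -> rows [-0.1324  0.3087  0.3685] -0.0003 |d|mm 150.0
```

View pics/w1.png

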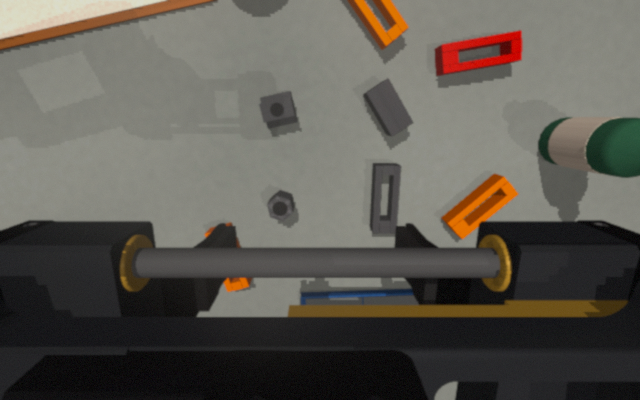

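Wrist view: T-nut at (279,110), plain nut at (280,205), strap at (386,198) and plain block at (388,108). The gripper hides the lower half of the picture, so I'll fit the part models to the masks.

```bash
cat >> h.py <<'E'
from scipy.optimize import minimize
def box(x0,x1,y0,y1,z0,z1): return np.array([[x,y,z] for x in(x0,x1) for y in(y0,y1) for z in(z0,z1)])/1e3
def prism(r,n,z0,z1,ph=0): return np.array([[r*np.cos(t),r*np.sin(t),z] for t in ph+np.arange(n)*2*np.pi/n for z in(z0,z1)])/1e3
MOD=dict(strap_mid=[box(-45,45,-16,16,0,24)],
 step_mid=[box(-30+10*i,-20+10*i,-15,15,0,16+5*i) for i in range(6)],
 tnut_mid=[box(-19,19,-19,19,0,13),box(-19,19,-11,11,13,30)],
 flange_mid=[prism(23,36,0,6),prism(17.32,6,6,32,np.pi/6)],
 plainnut_mid=[prism(17.32,6,0,32,np.pi/6)])
def render(K,M,l,p,s=4,z0=0):
    im=np.zeros((400*s,640*s),np.uint8); c,n=np.cos(p[2]),np.sin(p[2])
    for P in MOD[l]:
        Q=P@np.array([[c,n,0],[-n,c,0],[0,0,1]])+[p[0],p[1],z0]
        q=(Q-M[:3,3])@M[:3,:3]@K.T; q=q[:,:2]/q[:,2:]
        cv2.fillConvexPoly(im,cv2.convexHull(np.round((q+.5)*s-.5).astype(np.int32)),1)
    return im
def fit(l,K,M,mask,p0,yaws,z0=0,s=4):
    mk=cv2.resize(mask.astype(np.uint8),None,fx=s,fy=s,interpolation=cv2.INTER_NEAREST)
    def f(v):
        r=render(K,M,l,(v[0]/100,v[1]/100,v[2]),s,z0); return 1-(r&mk).sum()/(r|mk).sum()
    out=[]
    for y in yaws:
        x0=np.array([p0[0]*100,p0[1]*100,np.radians(y)])
        r=minimize(f,x0,method='Nelder-Mead',options=dict(initial_simplex=[x0,x0+[1,0,0],x0+[0,1,0],x0+[0,0,.3]],xatol=.005,fatol=1e-4,maxiter=150))
        out.append((1-r.fun,r.x[0]/100,r.x[1]/100,np.degrees(r.x[2])))
    return sorted(out)[::-1]
def find(camn,want,z0=0,name=None,yaws=(0,45,90,135)):
    """want: {label:(x,y)} approx; look and fit"""
    f,K,M=cam(camn); v=f.copy(); res={}
    for l,p in want.items():
        g=w2px(K,M,[p[0],p[1],z0+.015]); ds=[d for d in vision.outline_of(camn,l)]
        ds=[d for d in ds if np.linalg.norm(px2w(K,M,d['point'],z0+.015)[:2]-p)<.04]
        if not ds: print(l,'none'); continue
        r=fit(l,K,M,ds[0]['mask'],px2w(K,M,ds[0]['point'],z0+.015)[:2],yaws,z0)
        print(camn,l,round(ds[0]['conf'],2),*[np.round(q,4) for q in r[:3]]); res[l]=r[0]
        cs,_=cv2.findContours(render(K,M,l,(r[0][1],r[0][2],np.radians(r[0][3])),1,z0),cv2.RETR_EXTERNAL,cv2.CHAIN_APPROX_NONE)
        cv2.drawContours(v,cs,-1,(255,255,0),1)
    if name: save(name,v)
    return res
E
python3 - <<'E'
from h import *
find('wrist',dict(strap_mid=(.577,.287),tnut_mid=(.437,.4)),name='w2')
find('top',dict(strap_mid=(.577,.287),tnut_mid=(.437,.4),step_mid=(.57,-.285),flange_mid=(.447,-.41)),name='t2')
a=cv2.imread('pics/w2.png')[80:250,240:440];cv2.imwrite('pics/w2c.png',cv2.resize(a,None,fx=3.5,fy=3.5,interpolation=cv2.INTER_NEAREST))
E
```

```text
wrist strap_mid 0.93 [ 0.7606  0.5739  0.2863 90.3315] [ 0.7601  0.5738  0.286  90.0872] [ 0.7599  0.5738  0.2866 90.4404]
wrist tnut_mid 0.74 [  0.9299   0.4376   0.398  190.9519] [ 0.9271  0.4376  0.3984 13.531 ] [ 0.926   0.4377  0.3984 12.1871]
top strap_mid 0.75 [ 0.4976  0.5757  0.2811 89.9687] [ 0.4962  0.5751  0.283  89.3709] [ 0.3504  0.5751  0.2603 89.9817]
tnut_mid none
top step_mid 0.44 [  0.9088   0.574   -0.2786 126.8528] [  0.9088   0.574   -0.2786 126.9056] [  0.9083   0.5734  -0.2785 128.1135]
top flange_mid 0.45 [ 0.9402  0.4493 -0.4131 14.1161] [  0.9395   0.4493  -0.4139 155.2259] [ 0.9384  0.4493 -0.4132 45.712 ]
```

View pics/w2c.png

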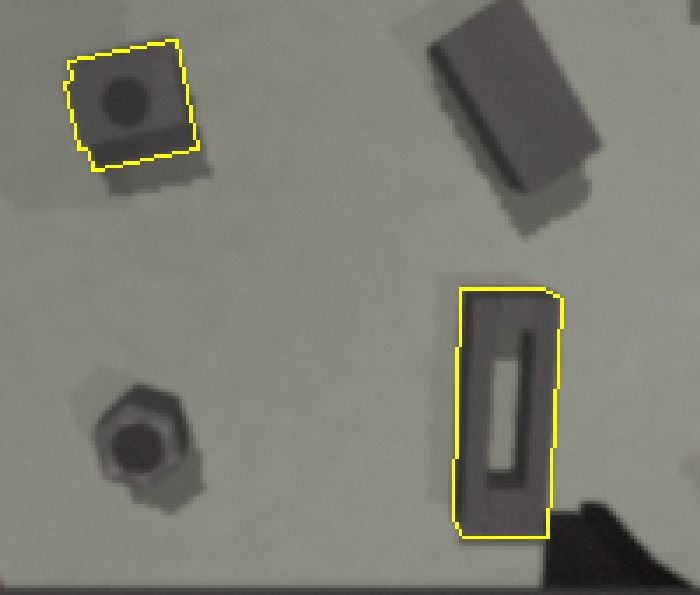

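The overlay fits the strap and T-nut tightly. Now I'll descend on the strap.

```bash
python3 -m handwheel '[[-0.06,0.15,0.1,0],[-0.122,0.298,0.2,0],[-0.122,0.298,0.4,0],[-0.122,0.298,0.55,0],[-0.122,0.298,0.65,0],[-0.122,0.298,0.72,0],[-0.122,0.298,0.77,0],[-0.122,0.298,0.81,0],[-0.122,0.298,0.828,0],[-0.122,0.298,0.828,0],[-0.122,0.298,0.828,0],[-0.122,0.298,0.828,0],[-0.122,0.298,0.828,0]]' 100 30
python3 -m handwheel '[[0,0,0,0],[0,0,0,0],[0,0,0,0],[0,0,0,0],[0,0,0,0],[0,0,0,0],[0,0,0,0],[0,0,0,0]]' 0 30
```

```text
time: 4.3
position: [0.5752, 0.2866, 0.0144]
tool_rot: [0.708, 0.706, 0.002, 0.001]
ft_force: [0.1, -0.4, -0.3]
grip_width: 0.0872
grip_force: 0.0
time: 4.97
position: [0.5738, 0.286, 0.012]
tool_rot: [0.708, 0.706, -0.0, -0.0]
ft_force: [-0.1, -0.1, 0.5]
grip_width: 0.0412
grip_force: 0.0
```

```bash
python3 -m handwheel '[[0,0,0,0],[0,0,0,0],[0,0,0,0],[0,0,0,0],[0,0,0,0],[0,0,-0.05,0],[0,0,-0.15,0],[0,0,-0.28,0],[-0.1,0,-0.42,0],[-0.23,0,-0.56,0],[-0.36,0,-0.7,0],[-0.5,-0.03,-0.78,0],[-0.64,-0.06,-0.8,0],[-0.77,-0.06,-0.8,0],[-0.9,-0.06,-0.8,0],[-1,-0.06,-0.8,0],[-1,-0.06,-0.8,0]]' 0 40
python3 -m handwheel '[[-0.1,0,0,0],[-0.2,0,0,0],[-0.32,0,0,0],[-0.4,0,0,0],[-0.45,0,0,0],[-0.45,0,0,0],[-0.45,0,0,0],[-0.45,0,0,0]]' 0 40
python3 - <<'E'
from h import *
look(['pocket_step','pocket_flange','pocket_strap','pocket_tnut'],'w3',.007)
o=robot.get_obs();print(o['position'],o['time'])
E
```

```text
time: 6.38
position: [0.5542, -0.0175, 0.2522]
tool_rot: [0.708, 0.706, -0.001, 0.0]
ft_force: [-0.4, -0.1, -3.1]
grip_width: 0.0318
grip_force: 40.0
time: 7.05
position: [0.5543, -0.1475, 0.2516]
tool_rot: [0.708, 0.707, 0.0, -0.001]
ft_force: [-0.2, -0.1, -2.9]
grip_width: 0.0322
grip_force: 40.0
pocket_step 0.62 px [ 13. 354.] pt [0.5971 0.0337] box c [0.5977 0.033 ] LxW [83.2 27.6] long axis yaw 179.9
pocket_flange 0.94 px [ 13. 276.] pt [0.5092 0.0339] box c [0.5142 0.0311] LxW [79.8 31.7] long axis yaw 179.9
pocket_strap 0.81 px [ 78. 353.] pt [ 0.5989 -0.0355] box c [ 0.6017 -0.0394] LxW [120.3  83.8] long axis yaw 94.7
pocket_tnut 0.95 px [ 82. 284.] pt [ 0.5165 -0.0397] box c [ 0.5164 -0.0435] LxW [117.7  81.4] long axis yaw 92.7
[ 0.5549832  -0.14769016  0.25219809] 7.3
```

View pics/w3.png

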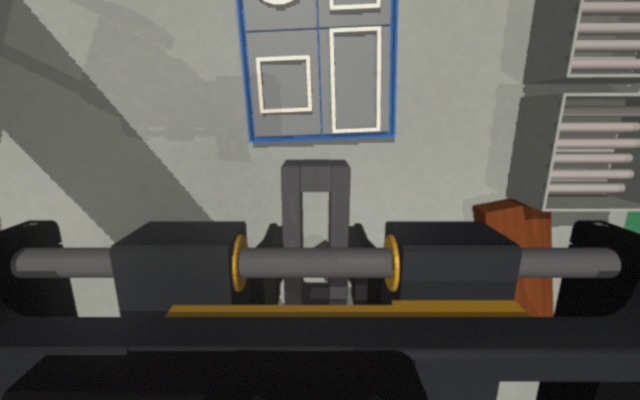

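The wrist view shows the strap held and level. The tray's near half has the square pocket at (284,85) and the long pocket at (356,80). Next I'll measure the white rims.

```bash
python3 - <<'E'
from h import *
def rims(camn,reg):
    f,K,M=cam(camn); m=(f.min(2)>170).astype(np.uint8)
    n,lab,st,ce=cv2.connectedComponentsWithStats(m)
    for i in range(1,n):
        if st[i,4]<60: continue
        p=np.argwhere(lab==i)
        W=np.array([px2w(K,M,q,.013)[:2] for q in p])
        c=W.mean(0)
        if not(.4<c[0]<.7 and -.12<c[1]<.16): continue
        (cx,cy),(w,h),a=cv2.minAreaRect((W*1000).astype(np.float32))
        print(camn,'rim c',round(cx,1),round(cy,1),'size',round(w,1),round(h,1),'ang',round(a,1),'edge' if st[i,1]==0 else '')
rims('wrist',0);rims('top',0);rims('scene',0)
E
```

```text
wrist rim c 511.6 43.0 size 27.7 3.0 ang 0.0 edge
wrist rim c 597.6 40.5 size 55.7 7.9 ang 0.0 edge
wrist rim c 600.7 -39.9 size 58.4 115.8 ang 2.3 
wrist rim c 516.8 -43.1 size 62.2 62.2 ang 2.4 
scene rim c 515.7 -45.1 size 61.1 62.0 ang 2.3 
scene rim c 510.8 74.8 size 67.1 68.1 ang 10.6 
scene rim c 599.6 -41.7 size 57.8 116.0 ang 2.1 
scene rim c 594.7 78.3 size 55.8 85.9 ang 2.3
```

Rim sizes match the stated pockets: strap pocket at (0.601,-0.040), T-nut pocket at (0.517,-0.043), yaw 2.3°.

```bash
python3 - <<'E'
from h import *
go([.6007,-.0399,.0235],2.3)
E
```

```text
t 7.45 pos [ 0.555  -0.1483  0.2522] yaw -0.1 q6 -0.45 -> rows [0.3616 0.1518 0.7625] -0.0066 |d|mm 257.0
```

```bash
python3 -m handwheel '[[0.1,0.05,0.05,-0.0066],[0.22,0.1,0.1,-0.0066],[0.32,0.15,0.2,-0.0066],[0.361,0.152,0.33,-0.0066],[0.361,0.152,0.45,-0.0066],[0.361,0.152,0.55,-0.0066],[0.361,0.152,0.63,-0.0066],[0.361,0.152,0.69,-0.0066],[0.361,0.152,0.74,-0.0066],[0.361,0.152,0.7625,-0.0066],[0.361,0.152,0.7625,-0.0066],[0.361,0.152,0.7625,-0.0066],[0.361,0.152,0.7625,-0.0066],[0.361,0.152,0.7625,-0.0066]]' 0 40
```

```text
time: 8.62
position: [0.6018, -0.041, 0.0247]
tool_rot: [0.693, 0.721, 0.001, 0.001]
ft_force: [-0.0, -0.5, -3.3]
grip_width: 0.0318
grip_force: 40.0
```

```bash
python3 -m handwheel '[[0,0,0,0],[0,0,0,0],[0,0,0,0],[0,0,0,0],[0,0,0,0],[0,0,-0.04,0],[0,0,-0.12,0],[0,0,-0.24,0],[0,0,-0.36,0],[-0.1,-0.02,-0.48,0],[-0.2,-0.05,-0.6,0],[-0.33,-0.1,-0.66,0],[-0.46,-0.15,-0.73,0],[-0.6,-0.2,-0.78,0],[-0.73,-0.25,-0.78,0],[-0.86,-0.25,-0.78,0],[-1,-0.25,-0.78,0],[-1,-0.25,-0.78,0]]' 55 30
python3 -m handwheel '[[-0.1,0,0,0],[-0.2,0,0,0],[-0.32,0,0,0],[-0.42,0,0,0],[-0.42,0,0,0],[-0.42,0,0,0],[-0.42,0,0,0]]' 100 30
python3 - <<'E'
from h import *
find('wrist',dict(step_mid=(.574,-.279),flange_mid=(.449,-.413)),name='w4',yaws=(0,45,90,135,180,225,270,315))
go([.574,-.279,.03],37)
E
```

```text
time: 10.12
position: [0.537, -0.3488, 0.2592]
tool_rot: [0.694, 0.72, -0.001, 0.002]
ft_force: [0.5, -0.3, -0.6]
grip_width: 0.0481
grip_force: 0.0
time: 10.7
position: [0.5423, -0.4684, 0.2575]
tool_rot: [0.693, 0.721, 0.0, -0.001]
ft_force: [-0.2, 0.4, 0.1]
grip_width: 0.0839
grip_force: 0.0
wrist step_mid 0.84 [  0.972    0.5733  -0.2765 125.4076] [  0.9717   0.5733  -0.2765 125.9063] [  0.9716   0.5732  -0.2765 125.7059]
wrist flange_mid 0.69 [  0.9622   0.4471  -0.4113 268.2371] [ 0.9622  0.4471 -0.4113 88.2371] [  0.9617   0.4471  -0.4114 329.6951]
t 10.85 pos [ 0.5429 -0.4676  0.2579] yaw 2.3 q6 -0.91 -> rows [0.6235 0.1295 0.7599] -0.0963 |d|mm 297.0
```

View pics/w4.png

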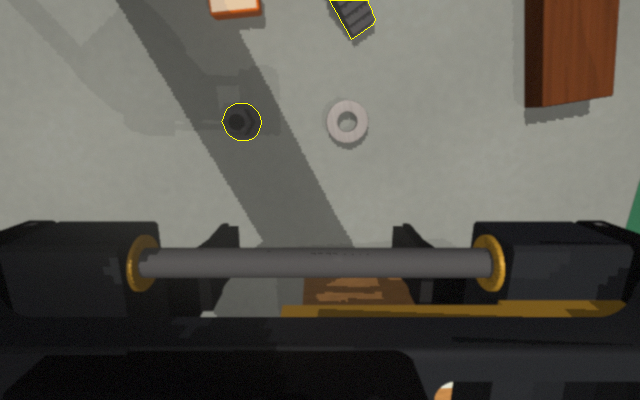

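The step block is clipped at the top edge near (353,18), and the flanged nut is at (242,122). I'll zoom in on the nut to see the direction of its hexagon.

```bash
python3 - <<'E'
from h import *
f,K,M=cam('wrist')
a=f[95:150,205:285];a=cv2.convertScaleAbs(cv2.resize(a,None,fx=9,fy=9,interpolation=cv2.INTER_CUBIC),alpha=2.2)
# overlay predicted hexagon top at yaw 28
p=np.array([.4471,-.4113])
q=np.array([w2px(K,M,[p[0]+.01732*np.cos(t),p[1]+.01732*np.sin(t),.032])[::-1] for t in np.radians(28.2+30+60*np.arange(6))])
cv2.polylines(a,[np.round((q-[205,95]+.5)*9).astype(np.int32)],True,(255,255,0),1)
save('w4n',a)
go([.4471,-.4113,.05],28)
E
```

```text
t 10.9 pos [ 0.543  -0.4677  0.2579] yaw 2.4 q6 -0.91 -> rows [ 0.2009 -0.3116  0.6931] -0.0712 |d|mm 236.0
```

View pics/w4n.png

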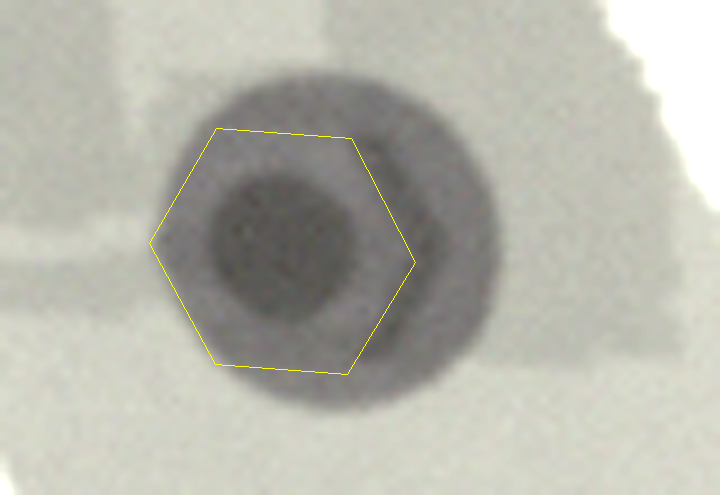

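```bash
python3 -m handwheel '[[0.1,-0.1,0.1,-0.02],[0.2,-0.2,0.2,-0.04],[0.2,-0.312,0.3,-0.06],[0.2,-0.312,0.4,-0.0712],[0.2,-0.312,0.52,-0.0712],[0.2,-0.312,0.62,-0.0712],[0.2,-0.312,0.7,-0.0712],[0.2,-0.312,0.75,-0.0712],[0.2,-0.312,0.79,-0.0712],[0.2,-0.312,0.8,-0.0712],[0.2,-0.312,0.8,-0.0712],[0.2,-0.312,0.8,-0.0712],[0.2,-0.312,0.8,-0.0712]]' 100 30
python3 -m handwheel '[[0,0,0,0],[0,0,0,0],[0,0,0,0],[0,0,0,0],[0,0,0,0],[0,0,0,0],[0,0,0,0],[0,0,0,0],[0,0,0,0],[0,0,0,0],[0,0,0,0],[0,0,0,0],[0,0,0,0],[0,0,0,0]]' 0 30
python3 - <<'E'
from h import *
go([.512,.0768,.15],2.3)
E
```

```text
time: 11.98
position: [0.4476, -0.4138, 0.0188]
tool_rot: [0.516, 0.857, -0.001, 0.001]
ft_force: [-0.1, -0.1, -0.7]
grip_width: 0.0871
grip_force: 0.0
time: 13.15
position: [0.4468, -0.4131, 0.0174]
tool_rot: [0.516, 0.857, -0.0, 0.0]
ft_force: [0.9, -0.4, -1.1]
grip_width: 0.0299
grip_force: 29.6
t 13.15 pos [ 0.4468 -0.4131  0.0174] yaw 27.9 q6 -1.42 -> rows [ 1.3416  0.956  -0.4422] 0.0711 |d|mm 512.0
```

Width 29.9 mm, so it's gripped on the flats. Carrying it to the round pocket.

```bash
python3 -m handwheel '[[0,0,-0.08,0],[0,0,-0.2,0],[0,0,-0.33,0],[0.1,0.07,-0.4,0],[0.2,0.14,-0.44,0.01],[0.31,0.22,-0.44,0.02],[0.42,0.3,-0.44,0.03],[0.53,0.38,-0.44,0.045],[0.64,0.46,-0.44,0.06],[0.75,0.54,-0.44,0.0711],[0.86,0.61,-0.44,0.0711],[0.97,0.69,-0.44,0.0711],[1,0.71,-0.44,0.0711],[1,0.71,-0.44,0.0711],[1,0.71,-0.44,0.0711]]' 0 30
python3 - <<'E'
from h import *
go([.512,.0768,.0265],2.3)
E
```

```text
time: 14.4
position: [0.4946, -0.048, 0.1494]
tool_rot: [0.692, 0.722, -0.0, 0.0]
ft_force: [0.2, -0.2, -1.4]
grip_width: 0.0297
grip_force: 29.6
t 14.4 pos [ 0.4946 -0.048   0.1494] yaw 2.4 q6 -0.36 -> rows [0.4133 0.0757 0.4092] 0.0004 |d|mm 176.0
```

```bash
python3 -m handwheel '[[0.1,0.03,0,0],[0.22,0.05,0,0],[0.34,0.076,0.03,0],[0.413,0.076,0.1,0],[0.413,0.076,0.2,0],[0.413,0.076,0.28,0],[0.413,0.076,0.34,0],[0.413,0.076,0.38,0],[0.413,0.076,0.4,0],[0.413,0.076,0.409,0],[0.413,0.076,0.409,0],[0.413,0.076,0.409,0],[0.413,0.076,0.409,0],[0.413,0.076,0.409,0]]' 0 30
python3 -m handwheel '[[0,0,0,0],[0,0,0,0],[0,0,0,0],[0,0,0,0],[0,0,0,0],[0,0,0,0],[0,0,-0.05,0],[0,0,-0.15,0],[0,0,-0.27,0],[0,0,-0.39,0],[0,0,-0.5,0],[0,0,-0.6,0],[0,0,-0.6,0]]' 55 30
python3 - <<'E'
from h import *
go([.5733,-.278,.028],36)
E
```

```text
time: 15.57
position: [0.5132, 0.0762, 0.0276]
tool_rot: [0.693, 0.721, 0.001, 0.001]
ft_force: [-0.3, -0.6, -1.7]
grip_width: 0.0299
grip_force: 29.6
time: 16.65
position: [0.5163, 0.0764, 0.2126]
tool_rot: [0.693, 0.721, 0.004, 0.005]
ft_force: [0.7, -0.5, 0.5]
grip_width: 0.0479
grip_force: 0.0
t 16.65 pos [0.5163 0.0764 0.2126] yaw 2.3 q6 -0.11 -> rows [-1.1873  0.1344  0.6187] -0.0936 |d|mm 404.0
```

```bash
python3 -m handwheel '[[-0.1,0,-0.03,0],[-0.22,0.03,-0.03,0],[-0.34,0.06,-0.03,0],[-0.46,0.09,-0.03,-0.02],[-0.58,0.13,-0.03,-0.04],[-0.7,0.13,-0.03,-0.06],[-0.82,0.13,-0.03,-0.08],[-0.94,0.13,-0.03,-0.0936],[-1,0.13,-0.03,-0.0936],[-1,0.13,-0.03,-0.0936],[-1,0.13,-0.03,-0.0936],[-1,0.13,-0.03,-0.0936]]' 100 45
python3 - <<'E'
from h import *
go([.5733,-.2775,.017],36)
E
```

```text
time: 17.65
position: [0.5627, -0.2205, 0.2149]
tool_rot: [0.454, 0.891, 0.0, -0.001]
ft_force: [0.1, 0.1, -0.0]
grip_width: 0.0869
grip_force: 0.0
t 17.65 pos [ 0.5627 -0.2205  0.2149] yaw 36.0 q6 -1.19 -> rows [-0.176  -0.0828  0.6591] -0.0 |d|mm 206.0
```

```bash
python3 -m handwheel '[[-0.09,-0.04,0.05,0],[-0.176,-0.083,0.15,0],[-0.176,-0.083,0.27,0],[-0.176,-0.083,0.39,0],[-0.176,-0.083,0.5,0],[-0.176,-0.083,0.57,0],[-0.176,-0.083,0.62,0],[-0.176,-0.083,0.65,0],[-0.176,-0.083,0.659,0],[-0.176,-0.083,0.659,0],[-0.176,-0.083,0.659,0],[-0.176,-0.083,0.659,0]]' 100 45
python3 -m handwheel '[[0,0,0,0],[0,0,0,0],[0,0,0,0],[0,0,0,0],[0,0,0,0],[0,0,0,0],[0,0,0,0],[0,0,0,0],[0,0,0,0],[0,0,0,0],[0,0,0,0],[0,0,0,0],[0,0,0,0],[0,0,0,0]]' 0 45
python3 - <<'E'
from h import *
go([.596,.08,.15],2.3)
E
```

```text
time: 18.65
position: [0.5753, -0.2794, 0.0195]
tool_rot: [0.454, 0.891, -0.0, 0.001]
ft_force: [-0.3, -0.5, 0.1]
grip_width: 0.0868
grip_force: 0.0
time: 19.82
position: [0.5745, -0.2791, 0.018]
tool_rot: [0.454, 0.891, 0.0, 0.0]
ft_force: [0.9, 0.4, -1.1]
grip_width: 0.0298
grip_force: 45.0
t 19.82 pos [ 0.5745 -0.2791  0.018 ] yaw 36.0 q6 -1.26 -> rows [ 0.9264  0.7615 -0.4402] 0.0936 |d|mm 383.0
```

```bash
python3 -m handwheel '[[0,0,-0.08,0],[0,0,-0.2,0],[0,0,-0.33,0],[0.1,0.08,-0.4,0.01],[0.2,0.16,-0.44,0.02],[0.3,0.25,-0.44,0.035],[0.4,0.33,-0.44,0.05],[0.5,0.41,-0.44,0.07],[0.6,0.5,-0.44,0.0936],[0.7,0.58,-0.44,0.0936],[0.8,0.66,-0.44,0.0936],[0.9,0.74,-0.44,0.0936],[0.926,0.7615,-0.44,0.0936],[0.926,0.7615,-0.44,0.0936],[0.926,0.7615,-0.44,0.0936]]' 0 45
python3 - <<'E'
from h import *
f,K,M=cam('wrist');save('w5',f)
go([.596,.08,.0265],2.3)
E
```

```text
time: 21.07
position: [0.595, 0.0803, 0.1492]
tool_rot: [0.692, 0.722, -0.001, -0.0]
ft_force: [-0.5, 0.3, -3.7]
grip_width: 0.0295
grip_force: 45.0
t 21.12 pos [0.5953 0.0792 0.1493] yaw 2.3 q6 -0.09 -> rows [0.0028 0.0033 0.4094] 0.0001 |d|mm 123.0
```

View pics/w5.png

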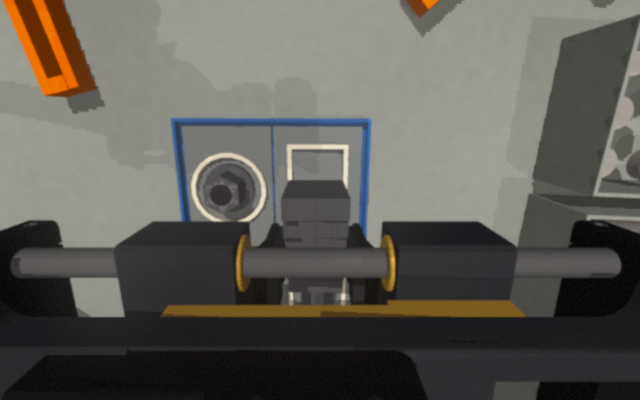

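The flanged nut sits inside the round rim at (228,188). The step block is held square over its pocket, so I'll lower it.

```bash
python3 -m handwheel '[[0.003,0.003,0.08,0],[0.003,0.003,0.18,0],[0.003,0.003,0.27,0],[0.003,0.003,0.34,0],[0.003,0.003,0.38,0],[0.003,0.003,0.4,0],[0.003,0.003,0.409,0],[0.003,0.003,0.409,0],[0.003,0.003,0.409,0],[0.003,0.003,0.409,0]]' 0 45
python3 -m handwheel '[[0,0,0,0],[0,0,0,0],[0,0,0,0],[0,0,0,0],[0,0,0,0],[0,0,0,0],[0,0,-0.05,0],[0,0,-0.15,0],[0,0,-0.27,0],[0,0,-0.39,0],[0,0,-0.5,0],[0,0,-0.6,0],[0,0,-0.7,0],[0,0,-0.7,0],[0,0,-0.7,0]]' 50 30
python3 - <<'E'
from h import *
go([.46,.3,.25],2.3)
E
```

```text
time: 21.95
position: [0.5979, 0.0807, 0.0287]
tool_rot: [0.693, 0.721, 0.001, 0.001]
ft_force: [0.4, -0.6, -4.0]
grip_width: 0.0298
grip_force: 45.0
time: 23.2
position: [0.5979, 0.0808, 0.2396]
tool_rot: [0.693, 0.721, 0.002, 0.002]
ft_force: [-1.1, -0.2, -0.1]
grip_width: 0.0436
grip_force: 0.0
t 23.2 pos [0.5979 0.0808 0.2396] yaw 2.3 q6 -0.09 -> rows [ 0.7484 -0.4298 -0.0373] 0.0 |d|mm 259.0
```

```bash
python3 -m handwheel '[[0.12,-0.07,0,0],[0.24,-0.14,0,0],[0.36,-0.21,0,0],[0.48,-0.28,0,0],[0.6,-0.35,0,0],[0.7,-0.41,0.1,0],[0.75,-0.43,0.2,0],[0.75,-0.43,0.3,0],[0.75,-0.43,0.3,0],[0.75,-0.43,0.3,0],[0.75,-0.43,0.3,0]]' 100 30
python3 - <<'E'
from h import *
find('wrist',dict(tnut_mid=(.437,.398)),name='w6',yaws=(12,57,102,147))
f,K,M=cam('wrist');c=w2px(K,M,[.4376,.398,.02]).astype(int)
a=cv2.imread('pics/w6.png')[max(c[0]-45,0):c[0]+45,c[1]-60:c[1]+60];cv2.imwrite('pics/w6c.png',cv2.convertScaleAbs(cv2.resize(a,None,fx=6,fy=6,interpolation=cv2.INTER_CUBIC),alpha=1.8))
E
```

```text
time: 24.12
position: [0.4595, 0.3002, 0.1475]
tool_rot: [0.693, 0.721, -0.0, 0.0]
ft_force: [1.0, 0.2, 0.3]
grip_width: 0.0871
grip_force: 0.0
wrist tnut_mid 0.61 [  0.9699   0.4377   0.3986 191.8422] [ 0.9689  0.4376  0.3987 11.6704] [  0.8987   0.4377   0.3985 101.9179]
```

View pics/w6c.png

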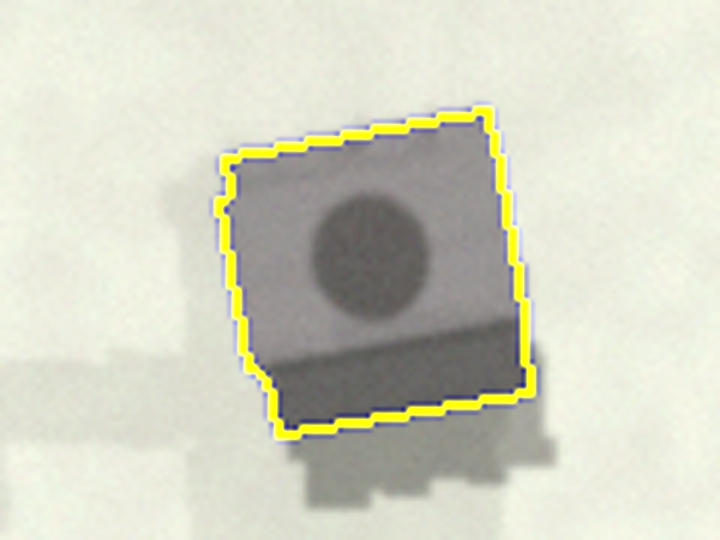

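The T-nut fit is tight, with the neck at yaw 11.7°. I'll grip the x-end faces.

```bash
python3 - <<'E'
from h import *
go([.4377,.3986,.017],11.7)
E
```

```text
t 24.27 pos [0.4605 0.3003 0.1489] yaw 2.2 q6 0.34 -> rows [ 0.3299 -0.0647  0.4399] -0.0263 |d|mm 166.0
```

```bash
python3 -m handwheel '[[0.12,-0.03,0,-0.01],[0.24,-0.065,0,-0.02],[0.33,-0.065,0.04,-0.0263],[0.33,-0.065,0.14,-0.0263],[0.33,-0.065,0.24,-0.0263],[0.33,-0.065,0.33,-0.0263],[0.33,-0.065,0.39,-0.0263],[0.33,-0.065,0.43,-0.0263],[0.33,-0.065,0.44,-0.0263],[0.33,-0.065,0.44,-0.0263],[0.33,-0.065,0.44,-0.0263]]' 100 30
python3 -m handwheel '[[0,0,0,0],[0,0,0,0],[0,0,0,0],[0,0,0,0],[0,0,0,0],[0,0,0,0],[0,0,0,0],[0,0,0,0],[0,0,0,0],[0,0,0,0],[0,0,0,0],[0,0,-0.08,0],[0,0,-0.2,0],[0,0,-0.33,0],[0,0,-0.43,0],[0,0,-0.5,0],[0,0,-0.5,0],[0,0,-0.5,0]]' 0 30
python3 - <<'E'
from h import *
go([.5168,-.0431,.165],2.3)
E
```

```text
time: 25.18
position: [0.4366, 0.399, 0.0166]
tool_rot: [0.631, 0.776, 0.001, 0.0]
ft_force: [0.4, -0.9, 0.8]
grip_width: 0.087
grip_force: 0.0
time: 26.68
position: [0.4355, 0.3987, 0.166]
tool_rot: [0.631, 0.776, 0.001, 0.0]
ft_force: [-0.1, -0.5, -2.0]
grip_width: 0.0379
grip_force: 30.0
t 26.68 pos [0.4355 0.3987 0.166 ] yaw 11.8 q6 0.35 -> rows [-1.4971 -0.0351  0.0025] 0.0263 |d|mm 449.0
```

```bash
python3 -m handwheel '[[-0.1,0,0,0],[-0.22,0,0,0],[-0.34,0,0,0],[-0.46,0,0,0.01],[-0.58,0,0,0.02],[-0.7,-0.01,0,0.0263],[-0.82,-0.02,0,0.0263],[-0.94,-0.02,0,0.0263],[-1,-0.02,0,0.0263],[-1,-0.02,0,0.0263],[-1,-0.02,0,0.0263]]' 0 30
python3 - <<'E'
from h import *
go([.5168,-.0431,.026],2.3)
E
```

```text
time: 27.6
position: [0.4893, 0.1028, 0.1633]
tool_rot: [0.694, 0.72, -0.002, -0.002]
ft_force: [0.4, 0.3, -2.2]
grip_width: 0.0378
grip_force: 30.0
t 27.6 pos [0.4893 0.1028 0.1633] yaw 2.1 q6 -0.05 -> rows [-0.4895  0.0757  0.4571] -0.0005 |d|mm 202.0
```

```bash
python3 -m handwheel '[[-0.12,0.02,0,0],[-0.24,0.04,0,0],[-0.36,0.06,0,0],[-0.46,0.075,0.04,0],[-0.489,0.076,0.13,0],[-0.489,0.076,0.23,0],[-0.489,0.076,0.3,0],[-0.489,0.076,0.3,0],[-0.489,0.076,0.3,0],[-0.489,0.076,0.3,0]]' 0 30
python3 - <<'E'
from h import *
go([.5168,-.0431,.026],2.3)
E
```

```text
time: 28.43
position: [0.5196, -0.041, 0.0756]
tool_rot: [0.692, 0.722, 0.0, -0.0]
ft_force: [0.1, 0.1, -1.9]
grip_width: 0.0376
grip_force: 30.0
t 28.43 pos [ 0.5196 -0.041   0.0756] yaw 2.4 q6 -0.34 -> rows [-0.0067 -0.0098  0.1652] 0.0002 |d|mm 50.0
```

```bash
python3 -m handwheel '[[-0.006,-0.009,0.06,0],[-0.006,-0.009,0.11,0],[-0.006,-0.009,0.145,0],[-0.006,-0.009,0.16,0],[-0.006,-0.009,0.166,0],[-0.006,-0.009,0.166,0],[-0.006,-0.009,0.166,0],[-0.006,-0.009,0.166,0]]' 0 30
python3 -m handwheel '[[0,0,0,0],[0,0,0,0],[0,0,0,0],[0,0,0,0],[0,0,0,0],[0,0,0,0],[0,0,-0.05,0],[0,0,-0.15,0],[0,0,-0.27,0],[0,0,-0.39,0],[0,0,-0.5,0],[-0.12,0,-0.6,0],[-0.24,0,-0.7,0],[-0.36,0,-0.75,0],[-0.5,0,-0.75,0],[-0.5,0,-0.75,0],[-0.5,0,-0.75,0]]' 60 30
python3 - <<'E'
from h import *
f,K,M=cam('wrist');save('w7',f);print(robot.get_obs()['time'])
for n in('top','scene'):
    f,K,M=cam(n);c=w2px(K,M,[.555,.015,.01]).astype(int)
    a=f[c[0]-45:c[0]+45,c[1]-65:c[1]+65];save(n+'7',cv2.convertScaleAbs(cv2.resize(a,None,fx=6,fy=6,interpolation=cv2.INTER_CUBIC),alpha=1.6))
E
```

```text
time: 29.1
position: [0.5174, -0.044, 0.0262]
tool_rot: [0.693, 0.721, 0.0, 0.001]
ft_force: [-0.1, 1.0, -1.7]
grip_width: 0.038
grip_force: 30.0
time: 30.52
position: [0.523, -0.1967, 0.2509]
tool_rot: [0.694, 0.72, 0.0, 0.001]
ft_force: [0.4, -0.1, 0.2]
grip_width: 0.0522
grip_force: 0.0
30.5667
```

View pics/w7.png

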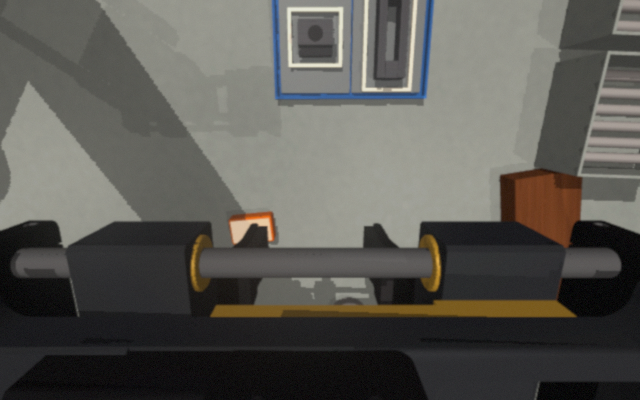

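View pics/scene7.png

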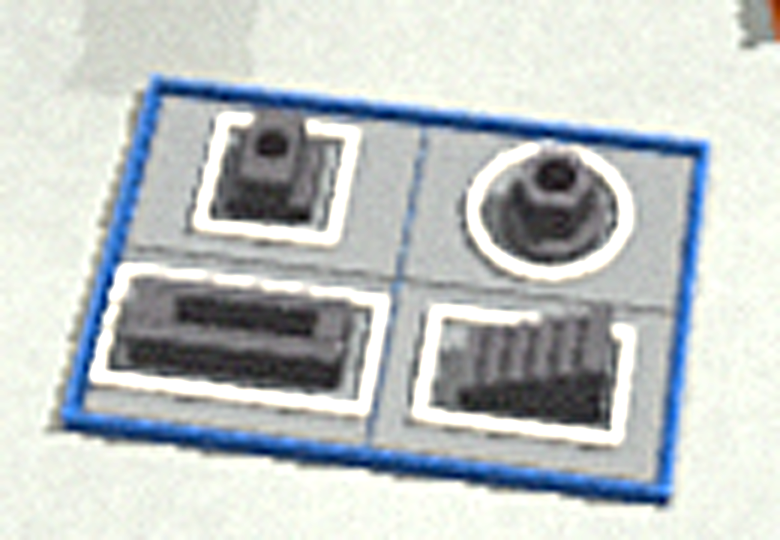

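View pics/top7.png

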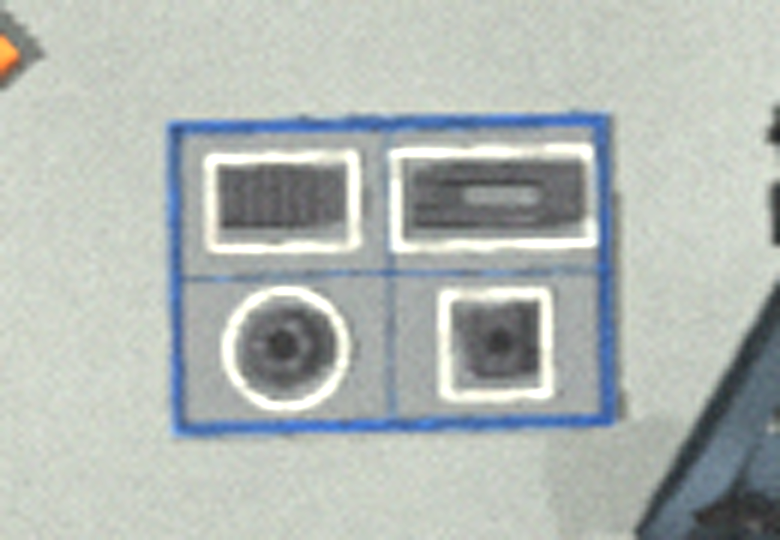

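In both the scene and top views all four parts lie flat inside their white rims. The plain nut and block were never touched, and the arm is clear.

```bash
python3 -c "
from rig import job
print(job.hand_in())"
```

```text
the job is handed in; nothing more can be done
None
```

The strap clamp, step block, T-nut and flanged nut each lie flat in their own pocket of the blue tray; the plain nut, smooth block and orange/red look-alikes were left alone, and the job was handed in at about 31 s.

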